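# Chisel back in its clips, case snapped shut

### The arm

A 6-joint arm with a two-finger parallel gripper is mounted at the origin on the work surface. World frame = base frame: x ahead of the robot, y to its left, z up, the work surface at z = 0. Lengths are in m, angles in rad, forces in N, time in s.
With the tool pointing down it reaches from about 0.225 to 0.875 m from the base axis. Payload 3.4 kg.
Tool frame: the origin (TCP) lies between the finger pads; the fingertips stand 8 mm ahead of it and the grasp point (between the pads) lies 11 mm behind it; z points along the fingers, y is the line along which they close (so a half turn about z gives the same grasp; the last joint's range is limited). The gripper opens to 85 mm and grips with 20 to 120 N. Pads are 22 mm wide; open, the fingers measure 114 mm over their backs; the gripper's body (76 mm by 85 mm) begins 54 mm behind the grasp point. The pads swing forward as they close: fully open they stand 13 mm farther back than shut.
Start: joints at [-1.347, 0.276, 1.505, -0, 1.361, -0.121], TCP at [0.194, -0.541, 0.239] pointing down, gripper open.
Joint ranges: [-2.89, 2.89], [-0.75, 2.08], [0.22, 2.7], [-1.18, 4.32], [0.11, 2.71], [-2.7, 2.7]. Speed limits (rad/s): [2.57, 2.57, 3.14, 3.14, 3.14, 3.14].

### API

Orientations are given as a unit quaternion [w, x, y, z].
In Python, from rig import manip gives the robot as it stands.
- The arm moves only by the tool move_arm, never from a script. Its argument "deltas" is a list that holds one entry, the list of rows, each a list of 5 numbers: the shift along the tool's x, y, z normalised to -1 to 1, where 1 is 80 cm, then the turn about the tool's z normalised to -1 to 1, where 1 is 120 degrees, then the closure, from -1 (fully open) to 1 (shut). In form: [[[tx, ty, tz, twist, grip], ...]]. A call has 1 to 12 rows; each row is the pose to reach, as a shift and turn from the pose commanded when the call began, along the tool's axes at that moment; what a row does not reach only later rows make up. A row lasts 1/10 s, in which the tool goes at most 50 mm and 8.59 degrees, less where a joint would pass 70% of its speed; a pose out of reach is approached as far as the arm can. A call with a number of a shift or a turn outside -1 to 1 is refused whole. A call with a gripper value outside its range is refused whole. The fingers move at their own pace and stop on an object; "squeeze" is the grip in N (left out, the last holds). Time passes only in rows, so rows that repeat a pose let the fingers close. It gives the time, the measured TCP pose, the force, the opening and the grip force at its end, in the units of the state.
- manip.get_state(): the state, without advancing time (a new reading comes with each control period).
- manip.get_image(name): name is "scene" or "top"; returns the picture (384x512x3 uint8, red, green, blue); there is no depth.
- manip.camera_params(name): a dict with "fx", "fy", "cx", "cy" (pixels), "R" (3x3) and "t" (3): a world point X has camera coordinates R X + t. Camera axes: x right, y down, z forward; pixel columns grow to the right and rows downward; lengths in m; the calibration is good to about 2 mm. A picture is of the moment at which its call begins. camera_params takes no time and is no camera call.
- manip.sign_off(): hands the job in; it is judged then, once.
The state is a dict: "clock": time; "qpos": joint angles; "qd": joint speeds; "effort": joint torques, N m; "position": TCP position; "ee_rot": TCP orientation; "contact_force": force on the tool from outside, world axes, zero at the start; "moment": the same for the moment, N m; "width": finger opening in m; "gripper_force": force on a finger pad.
Only numpy, scipy, OpenCV 4.12 (cv2) and the standard library are available. Lean on these libraries where they do the work, as an engineer would, in place of code of your own. Each camera call takes 0.05 s, during which the arm holds its last target. There are 200 camera calls.

### The job

Put the chisel that is lying on the bench back into the empty place of its case, lying the same way as the other two, and press it down into the spring clips until it clicks fully home. Then close the lid and press its front edge until the catch snaps. Each time stop pushing as soon as you feel the click, and leave the other tools where they are.

Things in the scene. Friction and masses are not known exactly. Their poses are not given: they have to be found in the camera images.
- chisel_mid (a point): Centre of the handle (half-way up) of the loose chisel: a butt chisel 197 mm long, 0.18 kg, black handle with red butt end, steel blade. Handle 110 mm long, 32 wide, 24 high with round sides (lies flat, does not roll); this point starts 12 mm above the bench. x points along the chisel to the cutting edge (140 mm away; the butt is 57 mm the other way), z up.
- chisel_tip (a point): Middle of the same chisel's cutting edge, 140 mm along x from the centre of its handle. The blade is 25 mm wide, 4 mm thick, level with the handle's centre line.
- case: Dark blue chisel case, fixed on the bench, 240 mm (x) by 216 mm (y), rim 50 mm high, walls 4 mm, floor 6 mm. Three equal clip cradles lie along x at y = -58, 0, 58 mm; two hold chisels, edges toward +x, handle centres at x = -41 mm. Lid hinged along the -y side, catch at the middle of the +y side. Origin: centre of the underside.
- slot: The empty cradle (any of the three places). Origin: under the centre of the handle's place, 6 mm above the bench; x points to where the cutting edge goes. Two pairs of yellow spring lugs at x = -32 and +32 mm, 26 mm apart, hook over the 32 mm wide handle; for x between -26 and 26 mm its sides are free for fingers (only rails up to 10 mm above the origin). Body includes the lugs.
- slot_seat (a point): Where the handle's centre lies when fully home: 28 mm above the cradle's origin, 34 mm above the bench, 16 mm below the rim; x toward the cutting edge, z up. Pressed straight down, the handle first touches the lugs about 19 mm above home, meets a peak of 8 to 16 N on the way, then drops in onto hard pads.
- lid (a joint): Lid angle, rad: 0 shut, grows as it opens (to 2.15, leaning back past upright). Stiff hinge, 0.2 N m: it stays where left near upright (1.0 to 2.15), sinks by itself below about 0.9 rad until the catch rests on its rib at about 0.05. From there 8 to 14 N down on the front edge snaps it shut to 0, against a hard stop.
- lid_hinge (a point): Middle of the lid's hinge line, 51 mm above the bench on the case's -y side (axes as the case's; the hinge runs along x).
- lid_edge (a point): Point on the lid's outside face, 12 mm in from the middle of its free front edge, by the orange catch tongue (40 mm wide, stands 27 mm out of the lid's inner side): a place to press it shut. 204 mm from the hinge; 63 mm above the bench when shut. Lid 240 by 216 mm, 12 mm thick, 0.25 kg; its own y points from hinge to free edge, its own z outward.
- chisel_b_mid (a point): Centre of the handle of one chisel already in the case (18 mm blade).
- chisel_c_mid (a point): Centre of the handle of the other chisel already in the case (12 mm blade).
- hammer: Claw hammer lying on the bench, 300 mm; leave it alone.
- screwdriver: Red-handled screwdriver on the bench, 240 mm; leave it alone.
- knife: Grey utility knife on the bench, 150 mm; leave it alone.
- tape: Yellow tape measure on the bench, 70 mm; leave it alone.
- glue: Yellow glue bottle standing on the bench, 190 mm high; leave it alone.
- strip: Strip of light wood on the bench, 300 by 42 by 20 mm; leave it alone.
- round_b: Upper of two stacked notched plywood rounds, 200 mm across; leave them alone.
Things that resemble listed ones, but are neither listed nor needed, are in the scene too. What is shaped like the part that bears chisel_mid but pink is not meant.

How it is judged:
On the way, in this order (a step that is already met when the one before it is completed fails the run):
1. the loose chisel is snapped fully home in the empty cradle, its edge the same way as the others (x of chisel_mid in the frame of slot_seat between -0.012 and 0.012 m and y of chisel_mid in the frame of slot_seat between -0.005 and 0.005 m and z of chisel_mid in the frame of slot_seat between -0.003 and 0.003 m and x of chisel_tip in the frame of slot_seat above 0.12 m and z of chisel_tip in the frame of slot_seat between -0.006 and 0.006 m), for 0.2 s.
2. the lid is snapped shut over it (value of joint lid below 0.02 rad), for 0.2 s.
At the end, for the whole second after the job is handed in: Chisel home in the empty cradle (handle centre within 12 mm along, 5 mm across, 3 mm in height; edge end level within 6 mm and pointing as the others), lid shut and caught (below 0.02 rad), everything released (all of step 1 and value of joint lid below 0.02 rad); the robot touches nothing.
It fails at once if the chisel or the clips are leaned on after the click (over 70 N on the cradle) (contact force between anything else and slot above 70 N).
It fails at once if the lid is leaned on as it is snapped shut (over 60 N on the case within 0.1 rad of shut) (value of joint lid below 0.1 rad and contact force between anything else and case above 60 N).
It fails at once if one of the other chisels comes out of its clips (moved over 8 mm) (distance of any of chisel_b_mid, chisel_c_mid from where it was at the start of the episode above 0.008 m).
It fails at once if another tool or piece on the bench is pushed more than 30 mm (distance of any of hammer, screwdriver, knife, tape, glue, strip, round_b from where it was at the start of the episode above 0.03 m).
It also fails if it takes over 61 s, if anything falls off the work surface, if the arm or the gripper's body presses on something with over 40 N, if the wrist force passes 120 N, or if a joint passes its speed limit or range.

## Working session

There is one attempt and no reset: what is moved stays moved. The work goes in short steps, Python scripts to look and compute and a tool call to move; the robot and the scene stay as the last step left them, time stands still between calls to the robot, and variables do not carry over. Pictures are saved under pics/ and viewed, at most 10 in all, crops included, and the job is handed in when it is done.

Besides the shell and the picture viewer there is one more tool, called as a command line: name --argument value ..., lists and objects as JSON in quotes. move_arm: Moves the arm, as the interface text tells. Scaled input: -1 to 1 covers 80 cm each way for a shift and 120 degrees each way for a turn. Its arguments: {"type":"object","properties":{"deltas":{"type":"array","items":{"type":"array","items":{"type":"array","items":{"type":"number","minimum":-1,"maximum":1}}}},"squeeze":{"type":"number"}},"required":["deltas"]}

```bash
mkdir -p pics; cat > h.py <<'E'
import numpy as np, cv2
from rig import manip
def grab(n):
    return cv2.cvtColor(np.asarray(manip.get_image(n)),cv2.COLOR_RGB2BGR)
def ray(n,u,v,z):
    c=manip.camera_params(n);R=np.array(c["R"]);t=np.array(c["t"])
    d=R.T@np.array([(u-c["cx"])/c["fx"],(v-c["cy"])/c["fy"],1]);o=-R.T@t
    return o+d*(z-o[2])/d[2]
def proj(n,X):
    c=manip.camera_params(n);p=np.array(c["R"])@np.array(X)+np.array(c["t"])
    return np.array([c["fx"]*p[0]/p[2]+c["cx"],c["fy"]*p[1]/p[2]+c["cy"]])
E
python3 - <<'E'
from h import *
for n in("scene","top"):
    im=grab(n);cv2.imwrite(f"pics/{n}0.png",im);cv2.imwrite(f"pics/{n}0b.png",cv2.resize(im,(768,576),interpolation=cv2.INTER_CUBIC))
    c=manip.camera_params(n);print(n,c["fx"],-np.array(c["R"]).T@np.array(c["t"]))
print(manip.get_state())
E
```

```text
scene 488.1860844361023 [1.33637619 0.06557658 1.40139607]
top 481.9606785485487 [ 0.18590668 -0.05356144  1.65811172]
{'clock': 0.1, 'qpos': array([-1.34697885e+00,  2.76542722e-01,  1.50599201e+00,  2.27684482e-05,
        1.36067754e+00, -1.21015392e-01]), 'qd': array([ 0.00118763, -0.00222217, -0.00241195, -0.00167337, -0.00085341,
       -0.00199812]), 'effort': array([ 1.00062756e-03, -4.17701018e+01, -2.46404672e+01, -1.77228671e-04,
        5.93258752e-03,  5.66569852e-06]), 'position': array([ 0.19426842, -0.54072091,  0.23852572]), 'ee_rot': array([-8.09311558e-04,  9.85173158e-01,  1.71561050e-01, -3.04894965e-05]), 'contact_force': array([0.61170875, 0.61791394, 0.23904868]), 'moment': array([-0.02491396,  0.00775552,  0.0087499 ]), 'gripper_force': 0.0, 'width': 0.08553726915378469}
```

View pics/top0b.png

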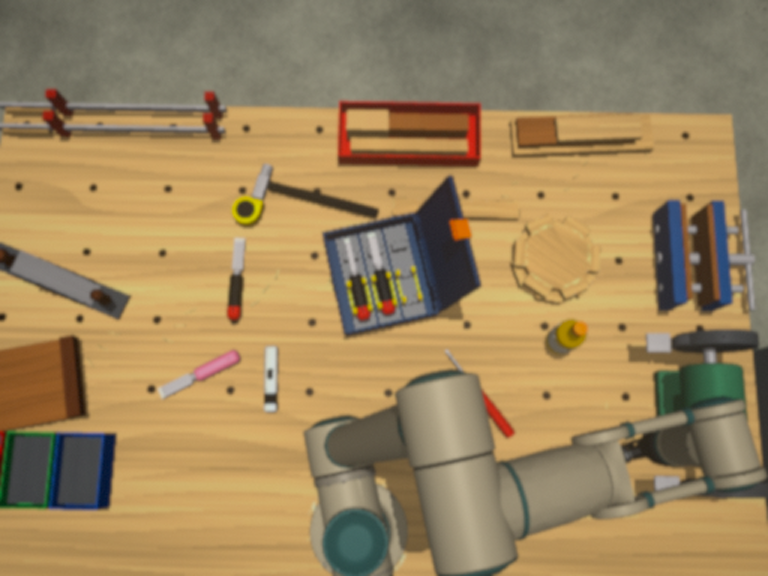

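View pics/scene0b.png

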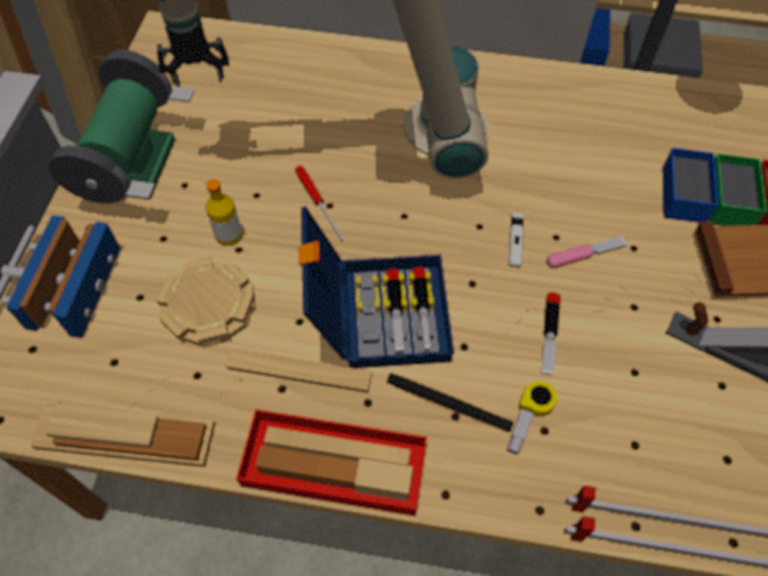

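Top view candidates (768 px view):
- Black handle with red butt and steel blade at (236,280). This is the loose chisel.
- Pink look-alike at (200,372), rejected by colour.
- Grey knife at (270,378).
- Red screwdriver at (490,400).
- The two seated chisels at (358,285) and (382,280).

The empty cradle is at (410,285), on the hinge side. The lid leans back to the right.

```bash
python3 - <<'E'
from h import *
t=cv2.imread("pics/top0.png")
a=cv2.resize(t[110:235,205:330],None,fx=4.6,fy=4.6,interpolation=cv2.INTER_CUBIC)
b=cv2.resize(t[150:220,137:177],None,fx=4.6,fy=4.6,interpolation=cv2.INTER_CUBIC)
o=np.zeros((a.shape[0],a.shape[1]+b.shape[1],3),np.uint8);o[:,:a.shape[1]]=a;o[:b.shape[0],a.shape[1]:]=b
cv2.imwrite("pics/crop.png",o)
for n in("top","scene"):
    im=cv2.imread(f"pics/{n}0.png");hsv=cv2.cvtColor(im,cv2.COLOR_BGR2HSV)
    H,S,V=cv2.split(hsv)
    for name,m in(("red",((H<6)|(H>174))&(S>170)&(V>90)),("black",(V<70)&(S<120)),("yellow",(H>22)&(H<34)&(S>170)&(V>120)),("orange",(H>8)&(H<16)&(S>200)&(V>180))):
        m=m.astype(np.uint8);k,l,s,c=cv2.connectedComponentsWithStats(m)
        print(n,name,[(s[i,4],*np.round(c[i],1)) for i in range(1,k) if s[i,4]>(3 if name!='black' else 60) and (130<c[i][0]<330 or n=='scene')and 100<c[i][1]<260])
E
```

```text
top red [(np.int32(5), np.float64(242.4), np.float64(103.6)), (np.int32(6), np.float64(247.8), np.float64(104.2)), (np.int32(48), np.float64(258.3), np.float64(204.7)), (np.int32(57), np.float64(155.6), np.float64(207.7)), (np.int32(52), np.float64(241.7), np.float64(208.2))]
top black [(np.int32(2170), np.float64(290.7), np.float64(164.2)), (np.int32(304), np.float64(216.2), np.float64(133.1)), (np.int32(122), np.float64(254.7), np.float64(190.0)), (np.int32(101), np.float64(156.4), np.float64(193.2)), (np.int32(119), np.float64(238.5), np.float64(193.8))]
top yellow [(np.int32(226), np.float64(164.4), np.float64(139.6)), (np.int32(6), np.float64(275.3), np.float64(179.5)), (np.int32(6), np.float64(264.5), np.float64(182.0)), (np.int32(9), np.float64(258.2), np.float64(183.1)), (np.int32(9), np.float64(242.0), np.float64(187.0)), (np.int32(11), np.float64(248.9), np.float64(185.4)), (np.int32(10), np.float64(232.4), np.float64(189.2)), (np.int32(7), np.float64(260.4), np.float64(191.0)), (np.int32(8), np.float64(279.5), np.float64(197.0)), (np.int32(11), np.float64(262.5), np.float6
[... 1267 characters left out ...]
(9), np.float64(284.9), np.float64(183.3)), (np.int32(6), np.float64(238.5), np.float64(186.0)), (np.int32(7), np.float64(249.6), np.float64(185.3)), (np.int32(6), np.float64(256.5), np.float64(185.0)), (np.int32(26), np.float64(286.3), np.float64(196.1)), (np.int32(8), np.float64(251.0), np.float64(194.5)), (np.int32(26), np.float64(268.7), np.float64(198.0)), (np.int32(6), np.float64(273.0), np.float64(192.5)), (np.int32(4), np.float64(238.0), np.float64(193.5)), (np.int32(23), np.float64(257.0), np.float64(199.5)), (np.int32(16), np.float64(275.1), np.float64(200.1)), (np.int32(9), np.float64(239.4), np.float64(202.2)), (np.int32(12), np.float64(251.1), np.float64(202.2))]
scene orange []
```

View pics/crop.png

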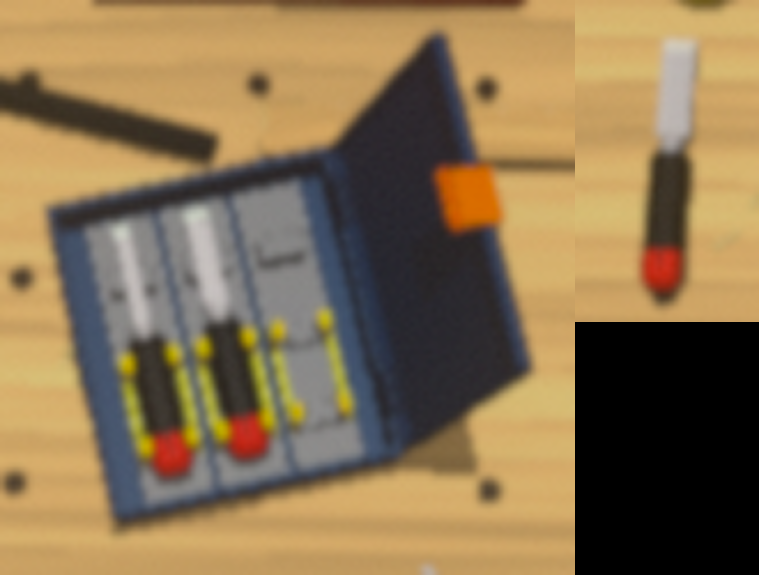

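The crop confirms the loose chisel: black handle, red butt at crop (662,268), blade pointing up. The empty cradle has its lugs at crop (278,330), (325,318), (293,412) and (345,408), next to the hinge.

```bash
cat >> h.py <<'E'
def tri(pt,ps):
    A=[]
    for n,(u,v) in(("top",pt),("scene",ps)):
        c=manip.camera_params(n);P=np.diag([1,1,1.])@np.c_[np.array(c["R"]),np.array(c["t"])]
        x=(u-c["cx"])/c["fx"];y=(v-c["cy"])/c["fy"];A+= [x*P[2]-P[0],y*P[2]-P[1]]
    A=np.array(A);return np.linalg.lstsq(A[:,:3],-A[:,3],rcond=None)[0]
E
python3 - <<'E'
from h import *
np.set_printoptions(precision=4,suppress=True)
T=[(275.3,179.5),(264.5,182),(279.5,197),(268.7,199.3)]
S=[(239.4,202.2),(251.1,202.2),(238.5,186),(249.6,185.3)]
S=[S[0],S[1],S[2],S[3]]
for a,b in zip(T,S): print("lug",tri(a,b))
for a,b in (((258.3,204.7),(261.5,181.9)),((241.7,208.2),(278.9,181)),((155.6,207.7),(368.6,198.4)),((254.7,190),(262.3,197.3)),((238.5,193.8),(279.8,196.3)),((156.4,193.2),(367.4,212.5))): print("red/black",tri(a,b))
cr=np.array([(50,208),(118,525),(335,150),(400,458)])/4.6+[205,110]-0.4
for c in cr: print("rim",ray("top",*c,.05))
# loose chisel: foreground by colour
for n in("top","scene"):
    im=cv2.imread(f"pics/{n}0.png");hsv=cv2.cvtColor(im,cv2.COLOR_BGR2HSV).astype(int)
    H,S_,V=[hsv[...,i] for i in range(3)]
    x0,x1,y0,y1=(143,170,155,218) if n=="top" else(355,382,190,254)
    m=np.zeros(H.shape,bool);m[y0:y1,x0:x1]=True
    # not wood
    w=(H>8)&(H<28)&(S_>60)
    f=(m&~(w&(V>75))).astype(np.uint8);k,l,s,c=cv2.connectedComponentsWithStats(f);i=1+np.argmax(s[1:,4])
    ys,xs=np.nonzero(l==i);p=np.array([ray(n,a,b,.012)[:2] for a,b in zip(xs,ys)])
    ctr=p.mean(0);d=cv2.fitLine(p.astype(np.float32),cv2.DIST_L2,0,1e-4,1e-4).ravel()[:2];d*=np.sign(d[0])
    q=(p-ctr)@d;print(n,s[i],"yaw",np.degrees(np.arctan2(d[1],d[0])),"ends",ctr+d*q.min(),ctr+d*q.max(),np.ptp(q))
    r=(l==i)&((H<6)|(H>174))&(S_>150);ys,xs=np.nonzero(r);print(" red",ray(n,xs.mean(),ys.mean(),.015))
    b=(l==i)&(V>130)&(S_<60);ys,xs=np.nonzero(b);print(" blade",b.sum(),ray(n,xs.mean(),ys.mean(),.014))
    b=(l==i)&(V<80);ys,xs=np.nonzero(b);print(" blk",b.sum(),ray(n,xs.mean(),ys.mean(),.018))
E
```

```text
lug [ 0.5784 -0.1138  0.0464]
lug [ 0.5699 -0.0771  0.0427]
lug [ 0.5177 -0.1285  0.0441]
lug [ 0.5091 -0.0925  0.0446]
red/black [ 0.4896 -0.0567  0.0448]
red/black [ 0.4766 -0.0007  0.0451]
red/black [0.4779 0.2978 0.021 ]
red/black [ 0.5425 -0.0444  0.0371]
red/black [0.5284 0.011  0.036 ]
red/black [0.5297 0.2979 0.018 ]
rim [0.6622 0.0959 0.05  ]
rim [0.4219 0.0382 0.05  ]
rim [ 0.7113 -0.1187  0.05  ]
rim [ 0.4748 -0.1681  0.05  ]
top [152 159  11  55 369] yaw -1.0723991 ends [0.4609 0.3013] [0.6552 0.2977] 0.19440235231983277
 red [0.4791 0.2999 0.015 ]
 blade 157 [0.6143 0.298  0.014 ]
 blk 128 [0.5298 0.2988 0.018 ]
scene [361 195  13  55 446] yaw -1.06258 ends [0.4585 0.2985] [0.6579 0.2948] 0.19944421198408596
 red [0.4795 0.297  0.015 ]
 blade 191 [0.6183 0.2953 0.014 ]
 blk 173 [0.5276 0.2959 0.018 ]
```

```bash
cat >> h.py <<'E'
from scipy.spatial.transform import Rotation as Ro
def go(p,yaw):
    "row (tx,ty,tz,twist) for world TCP p and tool-x yaw (deg)"
    s=manip.get_state();q=s["ee_rot"];R=Ro.from_quat([*q[1:],q[0]]).as_matrix()
    d=R.T@(np.array(p)-s["position"])/.8;y0=np.degrees(np.arctan2(R[1,0],R[0,0]))
    print(np.round(d,4),"twist",round(-((yaw-y0+180)%360-180)/120,4))
E
python3 - <<'E'
from h import *
go((.30,-.10,.30),-1); go((.517,.2985,.14),-1);go((.517,.2985,.010),-1)
print("orange",tri((306.5,152),(206.5,168)))
E
```

```text
[ 0.3106 -0.4739 -0.076 ] twist 0.173
[ 0.7342 -0.8507  0.1247] twist 0.173
[ 0.7342 -0.8504  0.2872] twist 0.173
orange [ 0.61043671 -0.19680206  0.26860346]
```

move_arm --deltas '[[[0.31,-0.474,-0.076,0.087,-1],[0.31,-0.474,-0.076,0.087,-1],[0.31,-0.474,-0.076,0.173,-1],[0.31,-0.474,-0.076,0.173,-1],[0.31,-0.474,-0.076,0.173,-1],[0.31,-0.474,-0.076,0.173,-1],[0.31,-0.474,-0.076,0.173,-1],[0.31,-0.474,-0.076,0.173,-1],[0.31,-0.474,-0.076,0.173,-1],[0.31,-0.474,-0.076,0.173,-1]]]' --squeeze 60

```text
clock: 1.1
position: [0.2997, -0.0955, 0.3007]
ee_rot: [-0.001, 1.0, -0.005, 0.001]
contact_force: [-0.4, -0.5, 0.3]
width: 0.0853
gripper_force: 0.0
```

```bash
python3 - <<'E'
from h import *
s=manip.get_state();print(s["clock"],s["position"],s["qpos"])
go((.517,.2985,.14),-1)
E
```

```text
1.1 [ 0.29973035 -0.09545941  0.30067079] [-0.53398096 -0.17085823  1.83687146  0.00276643  1.47500132  1.04575881]
[ 0.2667 -0.4945  0.2024] twist 0.0039
```

move_arm --deltas '[[[0.267,-0.498,0.202,0.002,-1],[0.267,-0.498,0.202,0.002,-1],[0.267,-0.498,0.202,0.002,-1],[0.267,-0.498,0.202,0.002,-1],[0.267,-0.498,0.202,0.002,-1],[0.267,-0.498,0.202,0.002,-1],[0.267,-0.498,0.202,0.002,-1],[0.267,-0.498,0.202,0.002,-1],[0.267,-0.498,0.202,0.002,-1],[0.267,-0.498,0.202,0.002,-1],[0.267,-0.498,0.202,0.002,-1],[0.267,-0.498,0.202,0.002,-1]]]'

```text
clock: 2.3
position: [0.5199, 0.2934, 0.1372]
ee_rot: [0.001, 1.0, -0.011, -0.001]
contact_force: [0.3, -0.9, -0.6]
width: 0.0853
gripper_force: 0.0
```

```bash
python3 - <<'E'
from h import *
s=manip.get_state();print(s["clock"],s["position"],s["qpos"])
go((.517,.2985,.010),-1)
E
```

```text
2.3 [0.51994176 0.29342177 0.13716768] [ 3.97771500e-01  3.81768284e-01  1.61081220e+00 -9.02145956e-04
  1.15198750e+00  1.99013446e+00]
[-0.0034 -0.0066  0.159 ] twist -0.0018
```

move_arm --deltas '[[[-0.003,-0.003,0.06,0,-1],[-0.003,-0.003,0.1,0,-1],[-0.003,-0.003,0.1,0,-1],[-0.003,-0.003,0.1,0,-1],[-0.003,-0.003,0.1,0,-1]]]'

```text
clock: 2.8
position: [0.5194, 0.2965, 0.0609]
ee_rot: [-0.001, 1.0, -0.011, 0.002]
contact_force: [-0.3, 0.0, -0.2]
width: 0.0856
gripper_force: 0.0
```

```bash
python3 - <<'E'
from h import *
s=manip.get_state();print(s["clock"],s["position"],s["qd"])
go((.517,.2985,.010),-1)
im=grab("scene");cv2.imwrite("pics/s1.png",cv2.resize(im[110:290,270:460],None,fx=3.1,fy=3.1,interpolation=cv2.INTER_CUBIC))
E
```

```text
2.8 [0.51942056 0.29645853 0.060862  ] [ 0.0059419  -0.0049642  -0.00914915  0.00249432 -0.00242907  0.00146018]
[-0.0033 -0.0024  0.0636] twist -0.0025
```

View pics/s1.png

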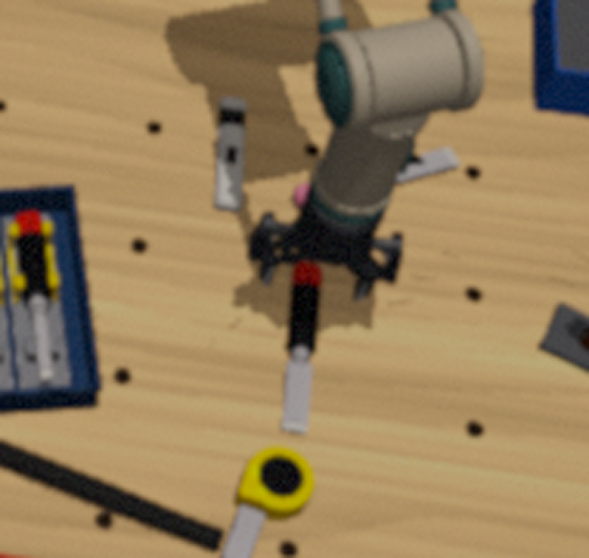

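The open fingers straddle the chisel, tips near crop (265,275) and (362,293) and still raised, with the handle between them at (303,315). I'll descend and grip.

move_arm --deltas '[[[-0.003,-0.0025,0.035,0,-1],[-0.003,-0.0025,0.063,0,-1],[-0.003,-0.0025,0.063,0,-1],[-0.003,-0.0025,0.063,0,-1],[-0.003,-0.0025,0.063,0,0.5],[-0.003,-0.0025,0.063,0,0.5],[-0.003,-0.0025,0.063,0,0.5],[-0.003,-0.0025,0.063,0,0.5],[-0.003,-0.0025,0.063,0,0.5],[-0.003,-0.0025,0.063,0,0.5],[-0.003,-0.0025,0.063,0,0.5]]]' --squeeze 60

```text
clock: 3.95
position: [0.5159, 0.2988, 0.0089]
ee_rot: [-0.0, 1.0, -0.011, 0.001]
contact_force: [-1.0, -1.0, 5.6]
width: 0.0298
gripper_force: 58.9
```

```bash
python3 - <<'E'
from h import *
s=manip.get_state();print(s["clock"],s["position"],s["ee_rot"],s["width"],s["gripper_force"])
go((.517,.2985,.010),-1)
E
```

```text
3.95 [0.51588323 0.29883099 0.00890576] [-2.34628296e-04  9.99941142e-01 -1.08303701e-02  6.00287314e-04] 0.029799416769146082 58.9481395483017
[ 0.0014  0.0004 -0.0014] twist -0.002
```

```bash
python3 - <<'E'
from h import *
go((.516,.2985,.13),-1.2);go((.543,-.1033,.13),13.7)
E
```

```text
[ 0.0003  0.0003 -0.1514] twist -0.0003
[ 0.045   0.5017 -0.1516] twist -0.1245
```

move_arm --deltas '[[[0,0,-0.05,0,0.5],[0,0,-0.1,0,0.5],[0,0,-0.15,0,0.5],[0,0,-0.15,0,0.5]]]'

```text
clock: 4.35
position: [0.5189, 0.3001, 0.1335]
ee_rot: [-0.002, 1.0, -0.011, 0.005]
contact_force: [0.0, -1.2, -1.5]
width: 0.0296
gripper_force: 60.2
```

```bash
python3 - <<'E'
from h import *
s=manip.get_state();print(s["position"],s["width"],s["contact_force"])
go((.543,-.1033,.13),13.7)
E
```

```text
[0.51885761 0.30013853 0.13349933] 0.029612456881803716 [ 0.01594435 -1.20387328 -1.50193476]
[0.041  0.5035 0.0025] twist -0.1245
```

move_arm --deltas '[[[0.04,0.06,0,-0.06,0.5],[0.04,0.5,0,-0.124,0.5],[0.04,0.5,0,-0.124,0.5],[0.04,0.5,0,-0.124,0.5],[0.04,0.5,0,-0.124,0.5],[0.04,0.5,0,-0.124,0.5],[0.04,0.5,0,-0.124,0.5],[0.04,0.5,0,-0.124,0.5],[0.04,0.5,0,-0.124,0.5],[0.04,0.5,0,-0.124,0.5],[0.04,0.5,0,-0.124,0.5],[0.04,0.5,0,-0.124,0.5]]]'

```text
clock: 5.55
position: [0.5382, -0.1002, 0.1275]
ee_rot: [-0.001, 0.993, 0.12, -0.001]
contact_force: [-0.3, -0.2, -1.4]
width: 0.03
gripper_force: 60.3
```

```bash
python3 - <<'E'
from h import *
s=manip.get_state();print(s["position"],s["width"],s["contact_force"],s["qd"].round(3))
go((.543,-.1033,.065),13.7)
im=grab("scene");cv2.imwrite("pics/s2f.png",im);cv2.imwrite("pics/s2.png",cv2.resize(im[90:270,170:340],None,fx=3.3,fy=3.3,interpolation=cv2.INTER_CUBIC))
E
```

```text
[ 0.53824517 -0.10017447  0.12750916] 0.030002564151496217 [-0.26653599 -0.20790113 -1.3652717 ] [ 0.009 -0.004 -0.007 -0.001 -0.001 -0.003]
[0.0049 0.0053 0.0781] twist 0.0003
```

View pics/s2.png

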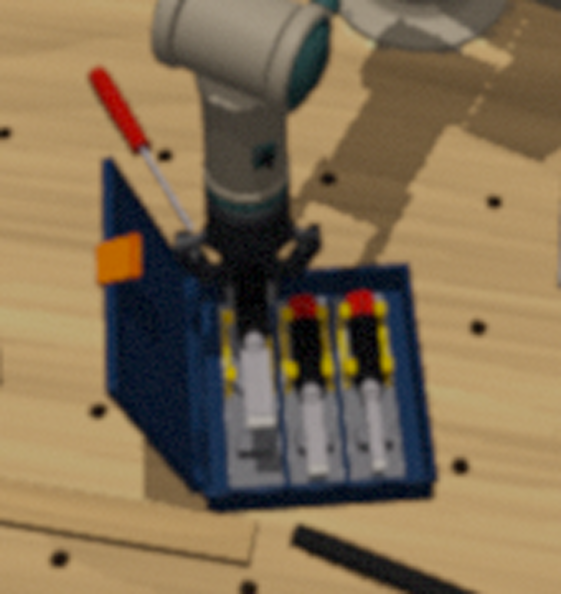

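The chisel hangs above the empty cradle with its blade edge at crop (262,425), pointing the same way as the others. I'll check that it's level and move lower.

```bash
python3 - <<'E'
from h import *
a=np.radians(13.7);m=np.array([.5392,-.1,.1305])
for z in(.12,.1305,.14): print(z,proj("scene",[m[0]+.14*np.cos(a),m[1]+.14*np.sin(a),z]))
E
```

```text
0.12 [248.70540369 220.15504139]
0.1305 [248.66725653 218.49088858]
0.14 [248.6323279  216.96714267]
```

move_arm --deltas '[[[0.005,0.005,0.04,0,0.5],[0.005,0.005,0.075,0,0.5],[0.005,0.005,0.075,0,0.5],[0.005,0.005,0.075,0,0.5],[0.005,0.005,0.075,0,0.5]]]'

```text
clock: 6.1
position: [0.5448, -0.1046, 0.0695]
ee_rot: [0.001, 0.993, 0.119, 0.001]
contact_force: [0.7, -0.5, -2.4]
width: 0.0296
gripper_force: 60.4
```

```bash
python3 - <<'E'
from h import *
s=manip.get_state();print(s["position"],s["width"],s["contact_force"],s["qd"].round(3))
go((.543,-.1033,.065),13.7)
im=grab("scene");cv2.imwrite("pics/s3f.png",im);cv2.imwrite("pics/s3.png",cv2.resize(im[150:260,190:320],None,fx=5,fy=5,interpolation=cv2.INTER_CUBIC))
E
```

```text
[ 0.54478313 -0.10463323  0.06952908] 0.029608954311526953 [ 0.65827428 -0.54454469 -2.42253364] [-0.006 -0.009 -0.005 -0.001 -0.003 -0.   ]
[-0.0018 -0.0022  0.0057] twist -0.0
```

View pics/s3.png

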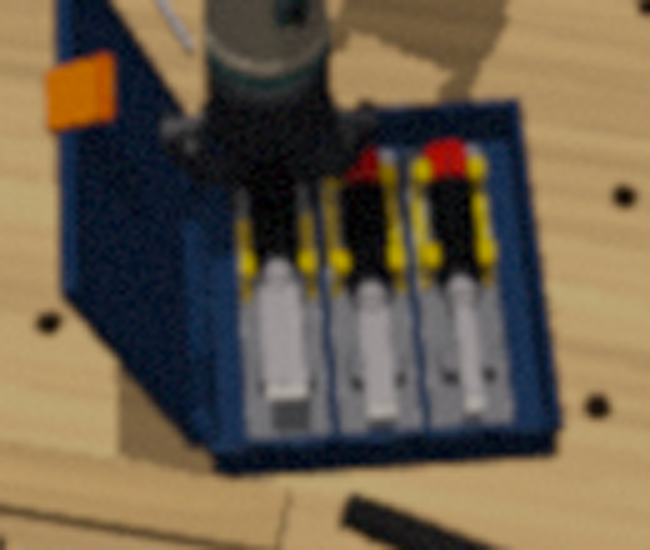

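Chisel is level, blade edge at crop (287,395), and the handle is centred between the front lugs (248,262) and (307,262). I'll push down gently.

move_arm --deltas '[[[-0.001,-0.0015,0.012,0,0.5],[-0.001,-0.0015,0.02,0,0.5],[-0.001,-0.0015,0.023,0,0.5],[-0.001,-0.0015,0.026,0,0.5],[-0.001,-0.0015,0.026,0,0.5]]]' --squeeze 90

```text
clock: 6.65
position: [0.5424, -0.1037, 0.0477]
ee_rot: [-0.0, 0.993, 0.118, 0.0]
contact_force: [-1.5, 1.4, 3.2]
width: 0.029
gripper_force: 90.2
```

move_arm --deltas '[[[0,0,0.003,0,0.5],[0,0,0.006,0,0.5],[0,0,0.009,0,0.5],[0,0,0.009,0,0.5]]]'

```text
clock: 7.05
position: [0.5433, -0.1036, 0.041]
ee_rot: [-0.0, 0.993, 0.118, 0.001]
contact_force: [-0.8, 3.1, 4.8]
width: 0.0293
gripper_force: 90.3
```

move_arm --deltas '[[[0,0,0.003,0,0.5],[0,0,0.006,0,0.5],[0,0,0.006,0,0.5]]]'

```text
clock: 7.35
position: [0.5426, -0.1036, 0.0347]
ee_rot: [-0.0, 0.993, 0.119, 0.0]
contact_force: [2.1, 3.4, -2.3]
width: 0.029
gripper_force: 89.5
```

move_arm --deltas '[[[0,0,0.003,0,0.5],[0,0,0.003,0,0.5]]]'

```text
clock: 7.55
position: [0.542, -0.1038, 0.032]
ee_rot: [-0.0, 0.993, 0.119, -0.001]
contact_force: [0.5, 1.8, -4.3]
width: 0.0291
gripper_force: 89.4
```

move_arm --deltas '[[[0,0,0.002,0,0.5],[0,0,0.002,0,0.5]]]'

```text
clock: 7.75
position: [0.5421, -0.1041, 0.0311]
ee_rot: [0.0, 0.993, 0.119, -0.0]
contact_force: [-0.7, 1.8, -1.1]
width: 0.0289
gripper_force: 89.7
```

move_arm --deltas '[[[0,0,0.002,0,0.5],[0,0,0.002,0,0.5]]]'

```text
clock: 7.95
position: [0.5422, -0.1041, 0.031]
ee_rot: [0.0, 0.993, 0.119, -0.0]
contact_force: [-4.1, 0.8, 8.3]
width: 0.0291
gripper_force: 91.2
```

move_arm --deltas '[[[0,0,0.002,0,0.5],[0,0,0.002,0,0.5]]]'

```text
clock: 8.15
position: [0.5422, -0.1041, 0.0309]
ee_rot: [0.0, 0.993, 0.119, 0.0]
contact_force: [-6.0, 3.0, 19.8]
width: 0.0292
gripper_force: 92.4
```

The handle is on its hard stop at TCP z 0.031, as predicted. I'll ease off, open slightly and withdraw.

move_arm --deltas '[[[0,0,-0.004,0,0.5],[0,0,-0.004,0,-0.05],[0,0,-0.004,0,-0.05],[0,0,-0.004,0,-0.05],[0,0,-0.004,0,-0.05]]]'

```text
clock: 8.65
position: [0.5428, -0.1043, 0.0311]
ee_rot: [0.0, 0.993, 0.119, 0.0]
contact_force: [-0.3, -0.1, 1.0]
width: 0.045
gripper_force: 0.0
```

move_arm --deltas '[[[0,0,-0.02,0,-0.05],[0,0,-0.06,0,-0.05],[0,0,-0.12,0,-0.05],[0,0,-0.18,0,-0.05],[0,0,-0.24,0,-0.05],[0,0,-0.3,0,0.2],[0,0,-0.36,0,1],[0,0,-0.36,0,1],[0,0,-0.36,0,1]]]'

```text
clock: 9.55
position: [0.543, -0.1042, 0.3204]
ee_rot: [0.001, 0.993, 0.119, 0.001]
contact_force: [0.3, 0.1, -0.8]
width: -0.0004
gripper_force: 0.0
```

```bash
python3 - <<'E'
from h import *
s=manip.get_state();print(s["clock"],s["position"],s["width"],s["contact_force"])
im=grab("scene");cv2.imwrite("pics/s4f.png",im);cv2.imwrite("pics/s4.png",cv2.resize(im[90:270,160:340],None,fx=3.2,fy=3.2,interpolation=cv2.INTER_CUBIC))
H,S,V=cv2.split(cv2.cvtColor(im,cv2.COLOR_BGR2HSV))
m=((H<6)|(H>174))&(S>170)&(V>90);k,l,st,c=cv2.connectedComponentsWithStats(m.astype(np.uint8));print([(st[i,4],c[i].round(1)) for i in range(1,k) if 170<c[i][1]<190 and st[i,4]>8])
E
```

```text
9.55 [ 0.54297847 -0.10418146  0.32039764] -0.00038847728819533004 [ 0.2509386   0.05981519 -0.81002415]
[(np.int32(47), array([279. , 180.9])), (np.int32(26), array([244. , 182.8])), (np.int32(29), array([261.5, 182. ]))]
```

View pics/s4.png

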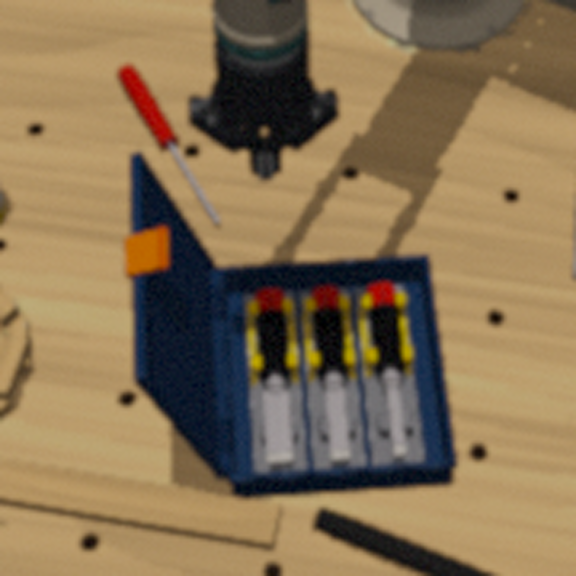

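The chisel is seated level with its neighbours: red butts evenly spaced at full-image (244,183), (261.5,182), (279,181). The lid leans back at about 1.9 rad, with its tongue at crop (148,250). Next I'll go over the lid and come down behind it with the fingers shut.

move_arm --deltas '[[[0.02,0.05,0,0,1],[0.05,0.1,0,0,1],[0.051,0.15,0,0,1],[0.051,0.206,0,0,1],[0.051,0.206,0,0,1],[0.051,0.206,0.05,0,1],[0.051,0.206,0.115,0,1],[0.051,0.206,0.115,0,1]]]'

```text
clock: 10.4
position: [0.6154, -0.2516, 0.2175]
ee_rot: [-0.006, 0.993, 0.119, -0.008]
contact_force: [-1.4, 0.2, -0.0]
width: 0.0
gripper_force: 0.0
```

```bash
python3 - <<'E'
from h import *
s=manip.get_state();p=s["position"];print(s["clock"],p,s["contact_force"])
a=np.radians(13.7);d=p-np.array([.5958,-.1422,.051]);print("case x,y from hinge,z",d[0]*np.cos(a)+d[1]*np.sin(a),-d[0]*np.sin(a)+d[1]*np.cos(a),p[2])
im=grab("scene");cv2.imwrite("pics/s5.png",cv2.resize(im[50:250,120:340],None,fx=2.9,fy=2.9,interpolation=cv2.INTER_CUBIC))
E
```

```text
10.4 [ 0.61537563 -0.25162939  0.21746848] [-1.37053819  0.15731432 -0.02491587]
case x,y from hinge,z -0.006898367270689376 -0.1109522812735329 0.21746847564819147
```

View pics/s5.png

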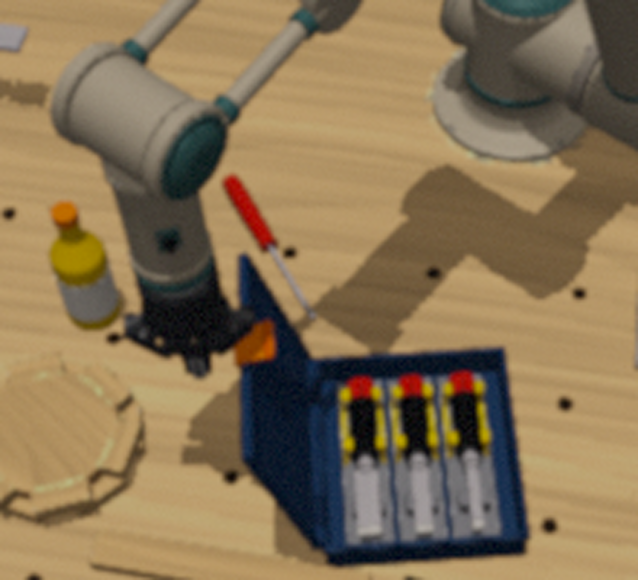

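The shut fingers are behind the lid at crop (200,365). I'll raise slightly so the knuckles clear the lid edge, then sweep the lid over.

move_arm --deltas '[[[0.008,0,-0.018,0,1],[0.008,-0.02,-0.018,0,1],[0.008,-0.04,-0.018,0,1],[0.008,-0.06,-0.018,0,1],[0.008,-0.08,-0.018,0,1],[0.008,-0.1,-0.018,0,1]]]'

```text
clock: 11.05
position: [0.6083, -0.1745, 0.2443]
ee_rot: [0.002, 0.993, 0.119, 0.001]
contact_force: [-1.5, -3.1, 13.1]
width: 0.0002
gripper_force: 7.4
```

```bash
python3 - <<'E'
from h import *
s=manip.get_state();p=s["position"];print(s["clock"],p,s["contact_force"],s["moment"])
a=np.radians(13.7);d=p-np.array([.5958,-.1422,.051]);print("case x,y",d[0]*np.cos(a)+d[1]*np.sin(a),-d[0]*np.sin(a)+d[1]*np.cos(a))
im=grab("scene");cv2.imwrite("pics/s6.png",cv2.resize(im[70:250,150:320],None,fx=3.3,fy=3.3,interpolation=cv2.INTER_CUBIC))
E
```

```text
11.05 [ 0.60826287 -0.17450028  0.24428313] [-1.54833987 -3.08616016 13.06949732] [-0.21505594  0.29284241  0.04582924]
case x,y 0.004458354063095339 -0.03433298953778348
```

View pics/s6.png

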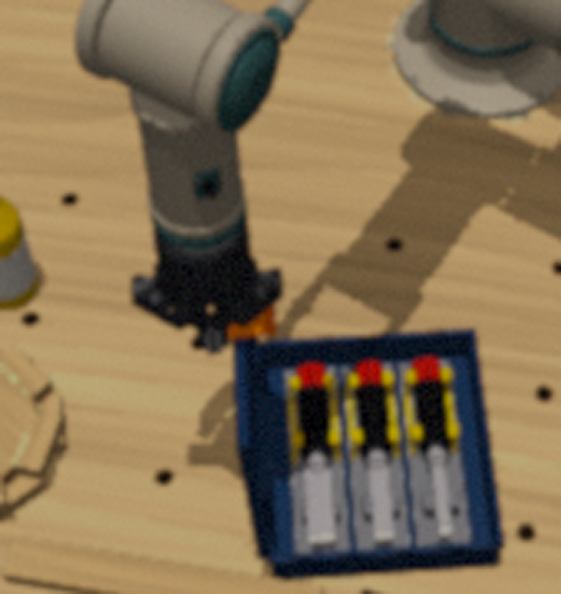

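The lid is near upright, tongue at crop (253,322), and its top edge is touching the knuckle. I'll raise 14 mm, then follow the lid's arc over and down.

move_arm --deltas '[[[0,0,-0.018,0,1],[0,0,-0.018,0,1],[0,-0.02,-0.018,0,1],[0,-0.045,-0.015,0,1],[0,-0.0725,-0.011,0,1],[0,-0.1,0.002,0,1],[0,-0.131,0.014,0,1]]]'

```text
clock: 11.8
position: [0.5824, -0.071, 0.2294]
ee_rot: [-0.001, 0.993, 0.119, -0.001]
contact_force: [0.8, -1.0, 0.2]
width: -0.0003
gripper_force: 0.4
```

```bash
python3 - <<'E'
from h import *
s=manip.get_state();p=s["position"];print(s["clock"],p,s["contact_force"],s["moment"])
a=np.radians(13.7);d=p-np.array([.5958,-.1422,.051]);print("case x,y",d[0]*np.cos(a)+d[1]*np.sin(a),-d[0]*np.sin(a)+d[1]*np.cos(a))
im=grab("scene");cv2.imwrite("pics/s7.png",cv2.resize(im[70:250,150:320],None,fx=3.3,fy=3.3,interpolation=cv2.INTER_CUBIC))
E
```

```text
11.8 [ 0.58240501 -0.07100045  0.22944964] [ 0.76031913 -0.99201842  0.17046175] [-0.17282263 -0.07679199 -0.01072375]
case x,y 0.003848875040513001 0.0723463102149833
```

View pics/s7.png

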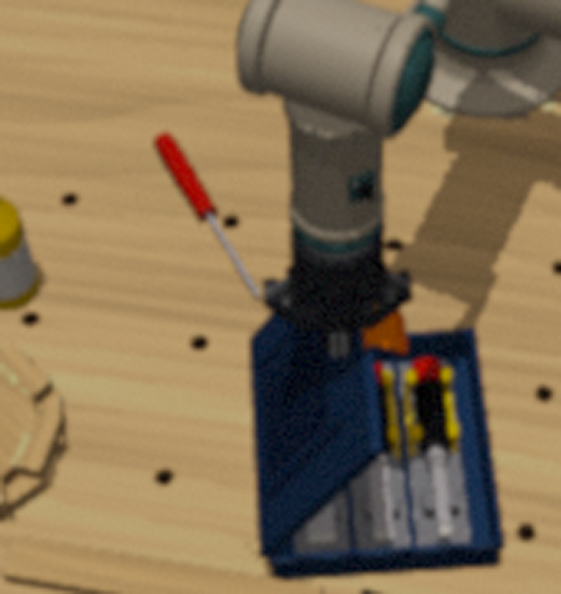

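The lid has tipped to about 1 rad, tongue at crop (385,335), with the fingertip on its outer face at (338,345). I'll push on past 0.9 rad and let it sink.

move_arm --deltas '[[[0,-0.02,0.014,0,1],[0,-0.037,0.028,0,1],[0,-0.048,0.042,0,1],[0,-0.058,0.053,0,1],[0,-0.066,0.068,0,1],[0,-0.066,0.068,0,1],[0,-0.066,0.068,0,1],[0,-0.066,0.068,0,1],[0,-0.066,0.068,0,1],[0,-0.066,0.068,0,1]]]'

```text
clock: 12.85
position: [0.5716, -0.0225, 0.1765]
ee_rot: [0.0, 0.993, 0.118, 0.0]
contact_force: [0.3, -0.2, 0.7]
width: 0.0003
gripper_force: 0.0
```

```bash
python3 - <<'E'
from h import *
s=manip.get_state();p=s["position"];print(s["clock"],p,s["contact_force"])
a=np.radians(13.7);c,n=np.cos(a),np.sin(a);h=np.array([.5958,-.1422,.051]);d=p-h;print("case x,y",d[0]*c+d[1]*n,-d[0]*n+d[1]*c)
im=grab("top");cv2.imwrite("pics/t8.png",im)
# lid state: visible lid edge / tongue colour, predicted pixels
H,S,V=cv2.split(cv2.cvtColor(grab("scene"),cv2.COLOR_BGR2HSV))
m=((H>5)&(H<18)&(S>190)&(V>120));k,l,st,ce=cv2.connectedComponentsWithStats(m.astype(np.uint8));print([(st[i,4],ce[i].round(1)) for i in range(1,k) if st[i,4]>8])
m=((H<6)|(H>174))&(S>170)&(V>90);k,l,st,ce=cv2.connectedComponentsWithStats(m.astype(np.uint8));print("red",[(st[i,4],ce[i].round(1)) for i in range(1,k) if 170<ce[i][1]<190 and st[i,4]>3])
for th in(.05,.3,.6,.8):
    y=.216*np.cos(th)+.014*np.sin(th);z=.216*np.sin(th)-.014*np.cos(th);print(th,proj("scene",h+[-y*n,y*c,z]))
go((h[0]-.2*n,h[1]+.2*c,.10),13.7)
E
```

```text
12.85 [ 0.57158348 -0.02249731  0.17651948] [ 0.34168099 -0.19181973  0.65103334]
case x,y 0.004822625664408539 0.12203243580981435
[(np.int32(48), array([141.6, 123. ])), (np.int32(45), array([297.3, 190.7]))]
red []
0.05 [297.61679037 201.3407617 ]
0.3 [297.01679639 192.83676953]
0.6 [290.4489246  183.03545708]
0.8 [282.50947182 177.24160451]
[-0.0061 -0.0973  0.0954] twist -0.0007
```

move_arm --deltas '[[[-0.006,-0.04,0.0,0,1],[-0.006,-0.097,0.0,0,1],[-0.006,-0.097,0.03,0,1],[-0.006,-0.097,0.03,0,1],[-0.006,-0.097,0.03,0,1]]]'

```text
clock: 13.45
position: [0.5482, 0.0519, 0.1521]
ee_rot: [0.0, 0.993, 0.119, -0.0]
contact_force: [0.1, 0.4, 0.2]
width: 0.0002
gripper_force: 0.0
```

```bash
python3 - <<'E'
from h import *
s=manip.get_state();p=s["position"];print(s["clock"],p,s["contact_force"])
h=np.array([.5958,-.1422,.051]);a=np.radians(13.7);c,n=np.cos(a),np.sin(a)
for nm in("scene","top"):
    H,S,V=cv2.split(cv2.cvtColor(grab(nm),cv2.COLOR_BGR2HSV))
    m=((H>5)&(H<18)&(S>190)&(V>120));k,l,st,ce=cv2.connectedComponentsWithStats(m.astype(np.uint8));print(nm,[(st[i],ce[i].round(1)) for i in range(1,k) if st[i,4]>4 and 220<ce[i][0]<330])
    for th in(0,.05,.3):
        print(th,[proj(nm,h+[x*c-y*n,x*n+y*c,z]).round(1) for x in(-.02,.02) for y,z in[(.216*np.cos(th)+q*np.sin(th),.216*np.sin(th)-q*np.cos(th)) for q in(0,.027)]])
go((h[0]-.2*n,h[1]+.2*c,.085),13.7)
E
```

```text
13.45 [0.54824744 0.05192321 0.15212457] [0.10696989 0.41229094 0.23603207]
scene [(array([298, 194,   3,   9,  12], dtype=int32), array([299.1, 198.1]))]
0 [array([296.9, 195.5]), array([296.2, 199.7]), array([298.3, 206.3]), array([297.6, 210.4])]
0.05 [array([297. , 193.8]), array([296.8, 198. ]), array([298.4, 204.6]), array([298.2, 208.7])]
0.3 [array([295.3, 185.2]), array([297.2, 189.4]), array([296.7, 196.3]), array([298.7, 200.3])]
top [(array([311,  76,   2,  13,  17], dtype=int32), array([311.6,  81.4])), (array([319,  88,   1,  18,  18], dtype=int32), array([319. ,  96.5])), (array([312,  94,   1,   7,   7], dtype=int32), array([312.,  97.])), (array([234, 102,   9,   2,   9], dtype=int32), array([238. , 102.9])), (array([244, 103,  13,   2,  14], dtype=int32), array([250. , 103.1])), (array([261, 103,  20,   2,  20], dtype=int32), array([270.5, 103. ])), (array([220, 183,   3,   9,  17], dtype=int32), array([220.8, 187.1])), (array([321, 261,   8,   9,   9], dtype=int32), array([324.4, 265. ])), (array([318, 263,   9,  13,  13], dtype=int32), array([321.6, 269. ]))]
0 [array([223.8, 193.5]), array([224.3, 195.1]), array([221.4, 182.4]), array([221.9, 184.2])]
0.05 [array([223.7, 192.8]), array([223.8, 194.6]), array([221.2, 181.6]), array([221.4, 183.5])]
0.3 [array([225.4, 188.8]), array([223.5, 191. ]), array([222.9, 177.3]), array([221. , 179.7])]
[-0.0008 -0.0011  0.0848] twist -0.001
```

move_arm --deltas '[[[-0.001,-0.001,0.03,0,1],[-0.001,-0.001,0.06,0,1],[-0.001,-0.001,0.078,0,1],[-0.001,-0.001,0.078,0,1],[-0.001,-0.001,0.078,0,1]]]'

```text
clock: 14.05
position: [0.5482, 0.0521, 0.0904]
ee_rot: [0.0, 0.993, 0.118, 0.001]
contact_force: [-0.9, 0.1, 0.0]
width: -0.0002
gripper_force: 0.0
```

move_arm --deltas '[[[0,0,0.003,0,1],[0,0,0.006,0,1],[0,0,0.006,0,1]]]'

```text
clock: 14.35
position: [0.5475, 0.0527, 0.0852]
ee_rot: [0.0, 0.993, 0.119, 0.0]
contact_force: [0.5, 0.3, 0.7]
width: -0.0001
gripper_force: 0.0
```

move_arm --deltas '[[[0,0,0.003,0,1],[0,0,0.003,0,1]]]'

```text
clock: 14.55
position: [0.5471, 0.0528, 0.0824]
ee_rot: [0.0, 0.993, 0.119, -0.0]
contact_force: [-0.1, -0.7, -0.5]
width: 0.0004
gripper_force: 0.0
```

move_arm --deltas '[[[0,0,0.002,0,1],[0,0,0.002,0,1]]]'

```text
clock: 14.75
position: [0.5474, 0.0528, 0.081]
ee_rot: [0.0, 0.993, 0.119, 0.0]
contact_force: [-0.1, -0.0, 0.7]
width: -0.0007
gripper_force: 0.3
```

move_arm --deltas '[[[0,0,0.002,0,1],[0,0,0.002,0,1]]]'

```text
clock: 14.95
position: [0.5475, 0.0529, 0.0803]
ee_rot: [0.0, 0.993, 0.119, 0.0]
contact_force: [-0.9, -0.1, 6.5]
width: -0.0001
gripper_force: 3.6
```

move_arm --deltas '[[[0,0,0.002,0,1],[0,0,0.002,0,1]]]'

```text
clock: 15.15
position: [0.5475, 0.053, 0.0795]
ee_rot: [-0.0, 0.993, 0.119, 0.001]
contact_force: [-2.9, 0.6, 12.9]
width: 0.0003
gripper_force: 6.3
```

move_arm --deltas '[[[0,0,0.0015,0,1],[0,0,0.0015,0,1]]]'

```text
clock: 15.35
position: [0.5475, 0.0531, 0.0789]
ee_rot: [-0.0, 0.993, 0.119, 0.001]
contact_force: [-3.6, -0.1, 16.0]
width: 0.0001
gripper_force: 7.9
```

move_arm --deltas '[[[0,0,0.0015,0,1],[0,0,0.0015,0,1]]]'

```text
clock: 15.55
position: [0.5474, 0.0532, 0.0775]
ee_rot: [-0.0, 0.993, 0.119, 0.001]
contact_force: [-3.2, 1.3, 14.8]
width: 0.0002
gripper_force: 7.1
```

Force is past its peak, so I'll continue gently.

move_arm --deltas '[[[0,0,0.0015,0,1],[0,0,0.0015,0,1]]]'

```text
clock: 15.75
position: [0.5473, 0.0533, 0.0756]
ee_rot: [-0.0, 0.993, 0.119, 0.001]
contact_force: [-3.2, 0.9, 10.4]
width: -0.0003
gripper_force: 5.0
```

move_arm --deltas '[[[0,0,0.0015,0,1],[0,0,0.0015,0,1]]]'

```text
clock: 15.95
position: [0.5474, 0.0531, 0.0734]
ee_rot: [-0.0, 0.993, 0.119, 0.0]
contact_force: [0.3, 0.3, 0.6]
width: 0.0002
gripper_force: 0.0
```

move_arm --deltas '[[[0,0,0.0015,0,1],[0,0,0.0015,0,1]]]'

```text
clock: 16.15
position: [0.5471, 0.0527, 0.0712]
ee_rot: [0.0, 0.993, 0.119, -0.0]
contact_force: [-0.1, -0.6, 0.5]
width: 0.0001
gripper_force: 0.0
```

move_arm --deltas '[[[0,0,0.0015,0,1],[0,0,0.0015,0,1]]]'

```text
clock: 16.35
position: [0.5472, 0.0526, 0.071]
ee_rot: [0.0, 0.993, 0.119, -0.0]
contact_force: [-0.9, -0.7, 6.2]
width: 0.0001
gripper_force: 3.1
```

move_arm --deltas '[[[0,0,0.0015,0,1],[0,0,0.0015,0,1]]]'

```text
clock: 16.55
position: [0.5472, 0.0526, 0.0709]
ee_rot: [0.0, 0.993, 0.119, 0.0]
contact_force: [-3.9, 0.2, 13.1]
width: -0.0001
gripper_force: 6.7
```

The lid is on its hard stop at TCP z 0.071, exactly the shut height. I'll retreat and re-check that it stayed shut.

move_arm --deltas '[[[0,0,-0.02,0,1],[0,0,-0.06,0,1],[0,0,-0.12,0,1],[0,0,-0.16,0,1],[0,0,-0.16,0,1],[0,0,-0.16,0,1],[0,0,-0.16,0,1]]]'

```text
clock: 17.25
position: [0.5462, 0.0527, 0.1957]
ee_rot: [-0.0, 0.993, 0.119, -0.002]
contact_force: [0.7, -0.1, -0.5]
width: 0.0001
gripper_force: 0.0
```

```bash
python3 - <<'E'
from h import *
s=manip.get_state();print(s["clock"],s["position"],s["contact_force"])
H,S,V=cv2.split(cv2.cvtColor(grab("scene"),cv2.COLOR_BGR2HSV))
m=((H>5)&(H<18)&(S>190)&(V>120));k,l,st,ce=cv2.connectedComponentsWithStats(m.astype(np.uint8));print([(st[i],ce[i].round(1)) for i in range(1,k) if st[i,4]>4 and 220<ce[i][0]<330 and ce[i][1]>150])
print(manip.sign_off())
E
```

```text
17.25 [0.54616635 0.05274136 0.19566741] [ 0.71617899 -0.14779314 -0.48686747]
[(array([298, 194,   3,  11,  18], dtype=int32), array([299. , 199.9]))]
the job is handed in; nothing more can be done
None
```

The chisel is snapped home in the empty cradle, the lid is closed and its catch snapped (from the contact heights and forces; I took no close-up after closing it), and the job was handed in at about 17 s with the gripper clear; no verdict came back.

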